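# Load a tube with the ratchet lift of a bench cooler

### The arm

A 6-joint arm with a two-finger parallel gripper is mounted at the origin on a cart in front of the work surface, level with it; the furniture and walls round the work are solid. World frame = base frame: x ahead of the robot, y to its left, z up, the work surface at z = 0. Lengths are in m, angles in rad, forces in N, time in s.
With the tool pointing down it reaches from about 0.375 to 0.825 m from the base axis. Payload 5.5 kg.
Tool frame: the origin (TCP) lies between the finger pads; the fingertips stand tcp_to_tips ahead of it and the grasp point (between the pads) lies 5 mm behind it (tcp_to_tips is the distance from the TCP to the fingertips, in m); z points along the fingers, y is the line along which they close (so a half turn about z gives the same grasp; the last joint's range is limited). The gripper opens to 85 mm and grips with 20 to 120 N. Pads are 22 mm wide; open, the fingers measure 114 mm over their backs; the gripper's body (76 mm by 85 mm) begins 54 mm behind the grasp point. The pads swing forward as they close: fully open they stand 13 mm farther back than shut.
Start: joints at [1.216, 0.314, -0.047, 1.21, 0, 1.571], TCP at [0.208, 0.563, 0.245] pointing down, gripper open.
Joint ranges: [-2.67, 2.67], [-0.69, 1.73], [-1.03, 1.25], [-2.08, 2.16], [-1.42, 1.45], [-3.14, 3.14]. Speed limits (rad/s): [2.39, 2.39, 3.01, 3.14, 3.14, 3.14].

### API

Orientations are given as [roll, pitch, yaw] about the fixed x, y, z axes, in that order (R = Rz(yaw) Ry(pitch) Rx(roll)).
In Python, from plant import state, snapshot, finish_job, outline_of, tcp_to_tips gives the robot as it stands.
- The arm moves only by the tool jog_arm, never from a script. Its arguments are lists of equal length, an entry for each row: "slide": the shift along the tool's x, y, z in mm, a list of three; "twist": the turn, a rotation vector about the tool's x, y, z in degrees, a list of three; "hand": the closure, from 0 (fully open) to 1 (shut). A call has 1 to 20 rows; each row is the pose to reach, as a shift and turn from the pose commanded when the call began, along the tool's axes at that moment; what a row does not reach only later rows make up. A row lasts 1/12 s, in which the tool goes at most 41.7 mm and 7.16 degrees, less where a joint would pass 70% of its speed; a pose out of reach is approached as far as the arm can. A call with a gripper value outside its range is refused whole. The fingers move at their own pace and stop on an object; "newtons" is the grip in N (left out, the last holds). Time passes only in rows, so rows that repeat a pose let the fingers close. It gives the time, the measured TCP pose, the force, the opening and the grip force at its end, in the units of the state.
- state(): the state, without advancing time (a new reading comes with each control period).
- snapshot(name): name is "side" or "top"; returns a dict with "frame" (480x640x3 uint8, blue, green, red), "K" (3x3 intrinsics, pixels), "dist_coeffs" ([k1, k2, p1, p2, k3] as OpenCV has them; the pictures are not rectified), "world_from_camera" (4x4, takes a point from camera to world coordinates). Camera axes: x right, y up, looking along -z (the intrinsics and any distortion apply to the point x, -y, -z); pixel columns grow to the right and rows downward; lengths in m; the calibration is good to about 2 mm. A picture is of the moment at which its call begins. There is no depth.
- finish_job(): hands the job in; it is judged then, once.
Trained networks look in a picture, given as the dict that the camera call returned (one of the last four; its "shot" number tells which), for a name from the list of things; names that differ only in an ending like _2 or _b are one class to them, and where a whole thing is asked for, a point or a joint stands for the part that bears it (a point fixed in the world has none). Each returns a list of dicts, best first, with "confidence" (0 to 1); they miss things now and then, are a little off and sometimes report something else, mostly with a low value. They report only what shows in the picture. A call takes as long as a camera call.
- outline_of(picture, target): "mask" (480x640 bool, what is visible of it) and "at" ([column, row] in pixels, amid what is visible of it).
The state is a dict: "time_s": time; "joints": joint angles; "joint_vel": joint speeds; "joint_efforts": joint torques, N m; "tcp_pos": TCP position; "tool_rot": TCP orientation; "force": force on the tool from outside, world axes, zero at the start; "moment": the same for the moment, N m; "grip_width": finger opening in m; "grasp_force": force on a finger pad.
Only numpy, scipy, OpenCV 4.12 (cv2) and the standard library are available. Lean on these libraries where they do the work, as an engineer would, in place of code of your own. Each camera call takes 0.05 s, during which the arm holds its last target. There are 200 camera calls.

### The job

Load the 50 ml tube into the bench cooler. Draw the lift up by its T-bar, click by click, until it hangs by itself on its topmost notch, then stand the tube fully down in the lift's socket, then press the pawl's thumb pad and keep it down until the lift has sunk all the way home with the tube in it. Work gently by feel: never wrench the lift against its top stop, lean hard on the thumb pad or force the tube, and leave the other things standing where they are.

Things in the scene. Friction and masses are not known exactly. Their poses are not given: they have to be found in the camera images.
- cooler: Bench cooler, a fixed white box 110 x 190 x 115 mm (x, y, z); origin under its centre. In its grey deck: a 58 mm square opening at y +40 (lift block) and the rail's slot at y -50, where an aluminium guide stands up to z 190. The pawl sits on the -y side of the rail.
- lift: The lift: upright toothed rail with a black T-bar on top and a tube block below. Origin: centre of the T-bar (along the cooler's x, 66 long, 16 thick). z in the cooler's frame: 232 mm home (as it starts). Five notches 15 mm apart; the topmost at about 306, up to 5 mm either way: the tooth strip is adjustable.
- stop: Rubber buffer under the deck, out of sight: the lift's top stop, met about 2.5 mm past the topmost (fifth) click; bears up to 15 N. Pulling up slowly (10 mm/s) takes 8 to 12 N over each tooth and drops by some 3 to 5 N at the click; an oil damper adds 1.1 N per 10 mm/s. Down from a notch: 1 to 2 mm of play.
- socket (a point): Centre of the mouth of the round socket in the lift's aluminium block (52 mm square, moves with the lift). Socket bore 31 mm, 40 mm deep, 2.5 mm chamfer, axis vertical. When the lift is on its topmost notch the mouth stands 17 mm above the deck.
- seat (a point): Centre of the socket's floor, 40 mm below the mouth; the tube's foot stands here. The tube may press on the lift with up to 20 N.
- pawl: Dark steel pawl lever that holds the rail, sprung into its teeth; origin on its pivot (axis along the cooler's x). Pressing its tail down turns the nose out of the teeth; the lift, about 0.5 kg, then sinks by itself at about 4 cm/s. Let go early, it catches on the next tooth.
- pad (a point): Top centre of the pawl's black thumb pad, 26 x 26 mm, 5 thick, 56 mm out from the pivot towards the cooler's -y, about 134 mm above the bench, 31 mm clear of the case. It lets go after about 8 mm of travel at 4 to 7 N, and meets its end some 3 mm later. Bears up to 20 N.
- tube_mid (a point): Centre (half-way up, 58 mm above its foot) of the loose 50 ml screw-cap tube, which stands upright on the bench. Barrel 28 mm thick up to 95 mm, cap 34 mm, 116 mm tall in all, 35 to 70 g. Grip the barrel from above; held about 80 mm up, the fingers clear the block.
- tube: The same tube; origin at the centre of its foot, z along its axis.
- beaker: Bystander: glass beaker, 52 mm across, 68 tall; origin under its centre. To be left alone.
- vial: Bystander: amber screw vial, 28 mm across, 62 tall; origin under its centre. To be left alone.
- dish: Bystander: closed petri dish, 58 mm across, 16 tall; origin under its centre. To be left alone.

How it is judged:
On the way, in this order (a step that is already met when the one before it is completed fails the run):
1. the lift hangs on its topmost notch, let go (z of lift in the frame of cooler above 0.299 m and contact force between the fingers and lift below 0.3 N), for 0.3 s.
2. the tube stands fully down in the socket of the raised lift, let go (z of lift in the frame of cooler above 0.299 m and horizontal distance between tube_mid and seat below 0.006 m and z of tube_mid in the frame of seat below 0.0605 m and angle between tube's own z axis and vertical below 0.09 rad and contact force between the fingers and tube below 0.3 N), for 0.3 s.
3. the lift is fully home with the tube in it (z of lift in the frame of cooler below 0.2345 m and horizontal distance between tube_mid and seat below 0.006 m and z of tube_mid in the frame of seat below 0.0605 m and angle between tube's own z axis and vertical below 0.09 rad), for 0.2 s.
At the end, for the whole second after the job is handed in: The lift is down within 2.5 mm of its bottom stop, and the tube stands in its socket: its centre within 6 mm of the socket's axis, bottom within 2.5 mm of the socket's floor, upright within 0.09 rad, at rest (all of step 3 and linear speed of tube below 0.02 m/s); the robot touches nothing.
It fails at once if the lift is wrenched against its top stop with more than 15 N (contact force between stop and lift above 15 N).
It fails at once if the pawl's thumb pad is pressed with more than 20 N (contact force between the fingers and pawl above 20 N).
It fails at once if the tube is jammed against the lift with more than 20 N (contact force between tube and lift above 20 N).
It fails at once if a bystander is moved by more than 15 mm (distance of any of beaker, vial, dish from where it was at the start of the episode above 0.015 m).
It also fails if it takes over 72 s, if anything falls off the work surface, if the arm or the gripper's body presses on something with over 40 N, if the wrist force passes 120 N, or if a joint passes its speed limit or range.

## Working session

There is one attempt and no reset: what is moved stays moved. The work goes in short steps, Python scripts to look and compute and a tool call to move; the robot and the scene stay as the last step left them, time stands still between calls to the robot, and variables do not carry over. Pictures are saved under pics/ and viewed, at most 10 in all, crops included, and the job is handed in when it is done.

Besides the shell and the picture viewer there is one more tool, called after "Emit:" by a JSON object that holds its "method" and its "body", one argument or row to a line. jog_arm: Moves the arm, as the interface text tells. Its arguments: {"type":"object","properties":{"slide":{"type":"array","items":{"type":"array","items":{"type":"number"}}},"twist":{"type":"array","items":{"type":"array","items":{"type":"number"}}},"hand":{"type":"array","items":{"type":"number"}},"newtons":{"type":"number"}},"required":["slide","twist","hand"]}

```bash
mkdir -p pics && cat > h.py <<'E'
import numpy as np, cv2
from plant import *
def ray(p,uv):
    u=cv2.undistortPoints(np.array([[uv]],float),np.array(p["K"],float),np.array(p["dist_coeffs"],float))[0,0]
    T=np.array(p["world_from_camera"]); d=T[:3,:3]@np.array([u[0],-u[1],-1.]); return T[:3,3],d/np.linalg.norm(d)
def atz(p,uv,z):
    o,d=ray(p,uv); return o+d*(z-o[2])/d[2]
def tri(rays):
    A=np.zeros((3,3));b=np.zeros(3)
    for o,d in rays:
        P=np.eye(3)-np.outer(d,d);A+=P;b+=P@o
    x=np.linalg.solve(A,b); return x,[float(np.linalg.norm((np.eye(3)-np.outer(d,d))@(x-o))) for o,d in rays]
def proj(p,X):
    T=np.linalg.inv(np.array(p["world_from_camera"]));c=T[:3,:3]@np.array(X,float)+T[:3,3]
    c=np.array([[[c[0],-c[1],-c[2]]]])
    return cv2.projectPoints(c,np.zeros(3),np.zeros(3),np.array(p["K"],float),np.array(p["dist_coeffs"],float))[0].ravel()
E
python3 - <<'E'
from h import *
s=state();print(s["time_s"],s["tcp_pos"],s["tool_rot"],s["force"],s["grip_width"],tcp_to_tips)
P={}
for n in("side","top"):
    p=snapshot(n);P[n]=p;cv2.imwrite(f"pics/{n}0.png",p["frame"])
    print(n,np.round(p["world_from_camera"],3).tolist())
    for t in("cooler","lift","pawl","tube","beaker","vial","dish","pad","socket"):
        for r in outline_of(p,t)[:2]:
            m=r["mask"];ys,xs=np.where(m)
            print(t,round(r["confidence"],2),np.round(r["at"]),xs.min(),xs.max(),ys.min(),ys.max(),m.sum())
E
```

```text
0.0 [0.20824833 0.56210756 0.24443622] [-3.13987576e+00  1.36443955e-05  2.78679187e+00] [ 0.5611396  -0.46707502  0.61438631] 0.08557862819889454 0.014
side [[0.811, 0.24, -0.533, -0.117], [-0.585, 0.332, -0.74, -0.815], [-0.001, 0.912, 0.41, 0.649], [0.0, 0.0, 0.0, 1.0]]
cooler 0.63 [368. 297.] 307 426 217 351 8742
cooler 0.33 [408. 281.] 387 428 261 291 300
lift 0.82 [389. 232.] 374 399 217 281 547
lift 0.42 [246. 308.] 243 257 292 323 393
pawl 0.84 [409. 282.] 388 427 262 291 315
tube 0.56 [226. 260.] 221 237 235 286 649
beaker 0.86 [329. 251.] 321 340 242 261 297
beaker 0.16 [407. 282.] 388 428 262 291 321
vial 0.9 [244. 307.] 242 256 292 323 406
dish 0.86 [353. 394.] 335 370 384 413 842
pad 0.72 [404. 281.] 387 427 261 291 321
socket 0.63 [387. 232.] 374 399 217 283 546
socket 0.4 [409. 283.] 387 427 261 292 328
top [[-0.019, 0.996, -0.092, 0.454], [-1.0, -0.021, -0.019, 0.068], [-0.021, 0.092, 0.996, 1.195], [0.0, 0.0, 0.0, 1.0]]
cooler 0.94 [366. 228.] 306 437 185 271 6751
lift 0.56 [350. 226.] 326 407 193 252 965
pawl 0.53 [425. 212.] 405 438 200 217 346
tube 0.94 [202. 298.] 188 214 290 306 365
beaker 0.72 [242. 182.] 230 257 170 199 639
vial 0.58 [286. 320.] 280 295 313 327 179
dish 0.92 [449. 312.] 435 463 299 326 634
pad 0.91 [426. 209.] 405 439 200 217 324
socket 0.73 [353. 229.] 326 408 193 252 956
```

```bash
python3 - <<'E'
import cv2,numpy as np
a=cv2.imread("pics/side0.png")[190:430,200:480];b=cv2.imread("pics/top0.png")[150:350,170:480]
a=cv2.resize(a,(400,343),interpolation=3);b=cv2.resize(b,None,fx=2.55,fy=2.55,interpolation=3)
a=cv2.imread("pics/side0.png")[200:420,210:440]
cv2.imwrite("pics/a.png",cv2.resize(a,None,fx=2.7,fy=2.7,interpolation=2));cv2.imwrite("pics/b.png",b)
E
```

```text
(no output)
```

View pics/a.png

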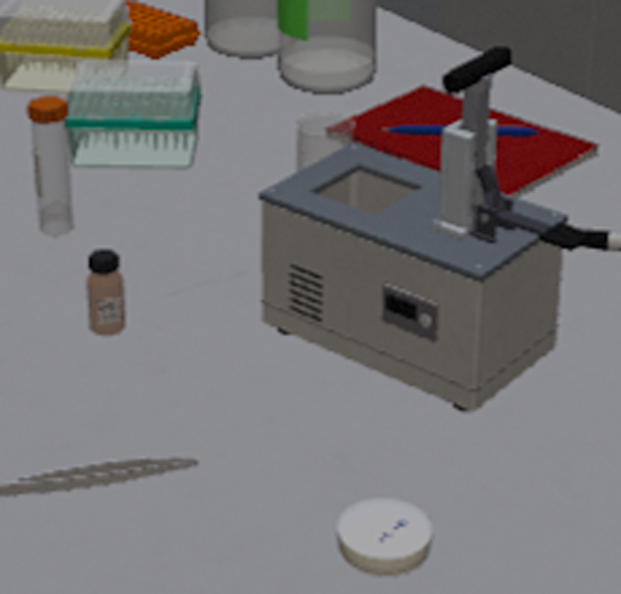

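View pics/b.png

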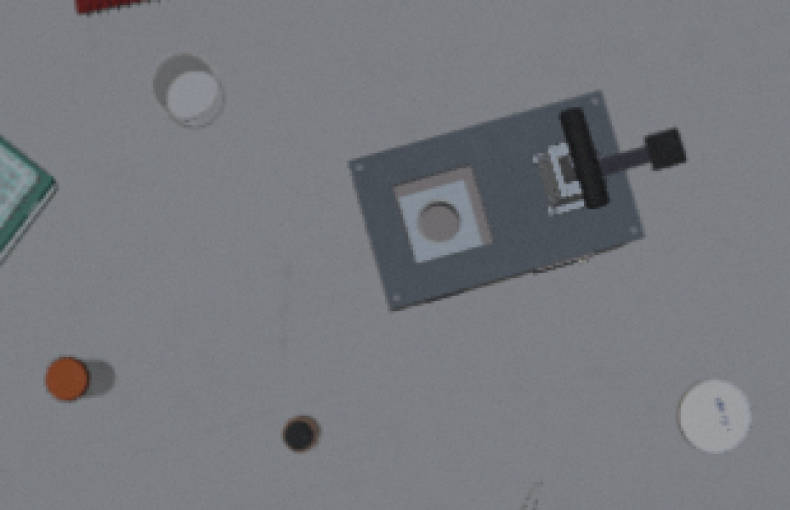

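The side crop shows the tube with its orange cap at about (50,165), the cooler, and the T-bar at (478,67). The top crop shows the deck corners, the T-bar between (572,113) and (597,203), the pad at (666,149), the socket at (438,221) and the tube cap at (67,379). Next I triangulate these.

```bash
cat > m.py <<'E'
from h import *
S=snapshot("side");Tp=snapshot("top")
sa=lambda x,y:((x+.5)/2.7-.5+210,(y+.5)/2.7-.5+200)
tb=lambda x,y:((x+.5)/2.55-.5+170,(y+.5)/2.55-.5+150)
def both(n,s,t):
    x,e=tri([ray(S,sa(*s)),ray(Tp,tb(*t))]);print(n,np.round(x*1000,1),np.round(np.array(e)*1000,1));return x
both("tbar",(478,68),(585,158))
c1=both("cornA left(-x+y?)",(262,195),(391,310));both("B",(478,270),(643,237));both("C",(565,218),(600,92));both("D",(352,150),(349,161))
both("tubecap",(49,104),(67,379));both("pad",(592,239),(666,149))
q=[atz(Tp,tb(*c),.115)for c in((349,161),(600,92),(643,237),(391,310))]
for a in q:print(np.round(a*1000,1))
ctr=sum(q)/4;yax=(q[0]-q[1]+q[3]-q[2]);yaw=np.arctan2(yax[1],yax[0])-np.pi/2
print("ctr",ctr,"yaw",yaw,[np.linalg.norm(q[i]-q[i-1]) for i in range(4)])
R=np.array([[np.cos(yaw),-np.sin(yaw)],[np.sin(yaw),np.cos(yaw)]])
for n,v in dict(tbar=(0,-50),socket=(0,40)).items():print(n,ctr[:2]+R@np.array(v)/1000)
print("tbar z.232",atz(Tp,tb(585,158),.240),"ends",atz(Tp,tb(572,113),.236),atz(Tp,tb(597,203),.236))
print("pad z.134",atz(Tp,tb(666,149),.134),"tube z.116",atz(Tp,tb(67,379),.116))
print("sock",atz(Tp,tb(438,221),.058))
print("tube foot side",atz(S,sa(57,222),0.01),"beaker",atz(Tp,tb(195,98),.068),"vial",atz(Tp,tb(300,435),.062))
E
python3 m.py
```

```text
tbar [584.6 -65.  232.5] [0.7 0.7]
cornA left(-x+y?) [494.5  61.2 112.7] [1.9 1.9]
B [ 541.8 -120.8  117.7] [0.6 0.6]
C [648.9 -94.1 112.4] [0.2 0.2]
D [602.4  90.4 108.2] [0.2 0.2]
tubecap [448.4 296.8 113.6] [1.3 1.3]
pad [ 610.6 -144.   127.7] [9.1 9.1]
[601.3  90.3 115. ]
[648.3 -93.6 115. ]
[ 541.6 -120.9  115. ]
[492.9  62.2 115. ]
ctr [ 0.57101851 -0.01547464  0.115     ] yaw 0.2548788015213419 [np.float64(0.1120289473413728), np.float64(0.1897996853141641), np.float64(0.11012072954430378), np.float64(0.18955454683255551)]
tbar [ 0.58362491 -0.06385933]
socket [0.56093338 0.02323311]
tbar z.232 [ 0.58304765 -0.06351859  0.24      ] ends [ 0.61307081 -0.05670565  0.236     ] [ 0.55430562 -0.07079527  0.236     ]
pad z.134 [ 0.60273267 -0.13658623  0.134     ] tube z.116 [0.4473231  0.29698331 0.116     ]
sock [0.56171921 0.02481087 0.058     ]
tube foot side [0.44532333 0.2871472  0.01      ] beaker [0.65888604 0.20782162 0.068     ] vial [0.40232542 0.13211435 0.062     ]
```

Emit:
{"method": "jog_arm", "body": {
  "slide": [
    [-569, -457, -56],
    [-569, -457, -56],
    [-569, -457, -56],
    [-569, -457, -56],
    [-569, -457, -56],
    [-569, -457, -56],
    [-569, -457, -56],
    [-569, -457, -56],
    [-569, -457, -56],
    [-569, -457, -56],
    [-569, -457, -56],
    [-569, -457, -56],
    [-569, -457, -56],
    [-569, -457, -56],
    [-569, -457, -56],
    [-569, -457, -56],
    [-569, -457, -56],
    [-569, -457, -56],
    [-569, -457, -56],
    [-569, -457, -56]
  ],
  "twist": [
    [0, 0, 145],
    [0, 0, 145],
    [0, 0, 145],
    [0, 0, 145],
    [0, 0, 145],
    [0, 0, 145],
    [0, 0, 145],
    [0, 0, 145],
    [0, 0, 145],
    [0, 0, 145],
    [0, 0, 145],
    [0, 0, 145],
    [0, 0, 145],
    [0, 0, 145],
    [0, 0, 145],
    [0, 0, 145],
    [0, 0, 145],
    [0, 0, 145],
    [0, 0, 145],
    [0, 0, 145]
  ],
  "hand": [0, 0, 0, 0, 0, 0, 0, 0, 0, 0, 0, 0, 0, 0, 0, 0, 0, 0, 0, 0],
  "newtons": 50
}}

```text
time_s: 2.77
tcp_pos: [0.5839, -0.0655, 0.3009]
tool_rot: [-3.142, 0.0, 0.278]
force: [0.1, 0.2, 0.4]
grip_width: 0.0851
grasp_force: 0.0
```

Emit:
{"method": "jog_arm", "body": {
  "slide": [
    [0, 0, 40],
    [0, 0, 73],
    [0, 0, 73],
    [0, 0, 73],
    [0, 0, 73],
    [0, 0, 73],
    [0, 0, 73],
    [0, 0, 73],
    [0, 0, 73],
    [0, 0, 73]
  ],
  "twist": [
    [0, 0, 0],
    [0, 0, 0],
    [0, 0, 0],
    [0, 0, 0],
    [0, 0, 0],
    [0, 0, 0],
    [0, 0, 0],
    [0, 0, 0],
    [0, 0, 0],
    [0, 0, 0]
  ],
  "hand": [0.3, 0.5, 0.5, 1, 1, 1, 1, 1, 1, 1],
  "newtons": 50
}}

```text
time_s: 3.6
tcp_pos: [0.5846, -0.0643, 0.2308]
tool_rot: [3.139, -0.003, 0.286]
force: [-0.3, -3.7, 7.0]
grip_width: 0.0164
grasp_force: 49.1
```

Emit:
{"method": "jog_arm", "body": {
  "slide": [
    [0, 0, -2],
    [0, 0, -4],
    [0, 0, -6],
    [0, 0, -8],
    [0, 0, -10],
    [0, 0, -12],
    [0, 0, -14],
    [0, 0, -16],
    [0, 0, -18],
    [0, 0, -20],
    [0, 0, -22],
    [0, 0, -24],
    [0, 0, -26],
    [0, 0, -28],
    [0, 0, -30],
    [0, 0, -32],
    [0, 0, -34],
    [0, 0, -36],
    [0, 0, -38],
    [0, 0, -40]
  ],
  "twist": [
    [0, 0, 0],
    [0, 0, 0],
    [0, 0, 0],
    [0, 0, 0],
    [0, 0, 0],
    [0, 0, 0],
    [0, 0, 0],
    [0, 0, 0],
    [0, 0, 0],
    [0, 0, 0],
    [0, 0, 0],
    [0, 0, 0],
    [0, 0, 0],
    [0, 0, 0],
    [0, 0, 0],
    [0, 0, 0],
    [0, 0, 0],
    [0, 0, 0],
    [0, 0, 0],
    [0, 0, 0]
  ],
  "hand": [1, 1, 1, 1, 1, 1, 1, 1, 1, 1, 1, 1, 1, 1, 1, 1, 1, 1, 1, 1]
}}

```text
time_s: 5.27
tcp_pos: [0.5845, -0.0643, 0.2676]
tool_rot: [3.14, -0.001, 0.286]
force: [6.8, -4.9, -10.7]
grip_width: 0.016
grasp_force: 49.2
```

Emit:
{"method": "jog_arm", "body": {
  "slide": [
    [0, 0, 0]
  ],
  "twist": [
    [0, 0, 0]
  ],
  "hand": [1]
}}

```text
time_s: 5.35
tcp_pos: [0.5846, -0.0643, 0.2681]
tool_rot: [3.14, -0.001, 0.286]
force: [5.7, -5.0, -8.1]
grip_width: 0.0165
grasp_force: 49.3
```

Emit:
{"method": "jog_arm", "body": {
  "slide": [
    [0, 0, -1]
  ],
  "twist": [
    [0, 0, 0]
  ],
  "hand": [1]
}}

```text
time_s: 5.43
tcp_pos: [0.5846, -0.0643, 0.2688]
tool_rot: [3.14, -0.001, 0.286]
force: [7.0, -4.8, -8.6]
grip_width: 0.0164
grasp_force: 49.3
```

Emit:
{"method": "jog_arm", "body": {
  "slide": [
    [0, 0, -1]
  ],
  "twist": [
    [0, 0, 0]
  ],
  "hand": [1]
}}

```text
time_s: 5.52
tcp_pos: [0.5846, -0.0643, 0.2698]
tool_rot: [3.14, -0.001, 0.286]
force: [6.0, -4.5, -9.4]
grip_width: 0.0164
grasp_force: 49.3
```

Emit:
{"method": "jog_arm", "body": {
  "slide": [
    [0, 0, -1]
  ],
  "twist": [
    [0, 0, 0]
  ],
  "hand": [1]
}}

```text
time_s: 5.6
tcp_pos: [0.5845, -0.0643, 0.2707]
tool_rot: [3.14, -0.001, 0.286]
force: [6.8, -4.4, -9.4]
grip_width: 0.016
grasp_force: 49.3
```

Emit:
{"method": "jog_arm", "body": {
  "slide": [
    [0, 0, -1]
  ],
  "twist": [
    [0, 0, 0]
  ],
  "hand": [1]
}}

```text
time_s: 5.68
tcp_pos: [0.5846, -0.0644, 0.2717]
tool_rot: [3.14, -0.001, 0.286]
force: [6.6, -4.9, -9.5]
grip_width: 0.0163
grasp_force: 49.3
```

Emit:
{"method": "jog_arm", "body": {
  "slide": [
    [0, 0, -1]
  ],
  "twist": [
    [0, 0, 0]
  ],
  "hand": [1]
}}

```text
time_s: 5.77
tcp_pos: [0.5846, -0.0643, 0.2727]
tool_rot: [3.14, -0.001, 0.286]
force: [6.5, -4.6, -10.6]
grip_width: 0.0159
grasp_force: 49.3
```

Emit:
{"method": "jog_arm", "body": {
  "slide": [
    [0, 0, -1]
  ],
  "twist": [
    [0, 0, 0]
  ],
  "hand": [1]
}}

```text
time_s: 5.85
tcp_pos: [0.5846, -0.0643, 0.2737]
tool_rot: [3.14, -0.001, 0.286]
force: [7.5, -5.1, -10.9]
grip_width: 0.0164
grasp_force: 49.3
```

Emit:
{"method": "jog_arm", "body": {
  "slide": [
    [0, 0, -1]
  ],
  "twist": [
    [0, 0, 0]
  ],
  "hand": [1]
}}

```text
time_s: 5.93
tcp_pos: [0.5845, -0.0644, 0.2746]
tool_rot: [3.14, -0.001, 0.286]
force: [6.8, -4.5, -10.4]
grip_width: 0.0166
grasp_force: 49.3
```

Emit:
{"method": "jog_arm", "body": {
  "slide": [
    [0, 0, -1]
  ],
  "twist": [
    [0, 0, 0]
  ],
  "hand": [1]
}}

```text
time_s: 6.02
tcp_pos: [0.5846, -0.0643, 0.2756]
tool_rot: [3.14, -0.001, 0.286]
force: [7.5, -4.3, -10.5]
grip_width: 0.0161
grasp_force: 49.3
```

Emit:
{"method": "jog_arm", "body": {
  "slide": [
    [0, 0, -1]
  ],
  "twist": [
    [0, 0, 0]
  ],
  "hand": [1]
}}

```text
time_s: 6.1
tcp_pos: [0.5845, -0.0643, 0.2765]
tool_rot: [3.14, -0.001, 0.286]
force: [7.5, -5.2, -10.9]
grip_width: 0.0165
grasp_force: 49.3
```

Emit:
{"method": "jog_arm", "body": {
  "slide": [
    [0, 0, -1]
  ],
  "twist": [
    [0, 0, 0]
  ],
  "hand": [1]
}}

```text
time_s: 6.18
tcp_pos: [0.5846, -0.0643, 0.2775]
tool_rot: [3.14, -0.001, 0.286]
force: [7.6, -5.1, -11.4]
grip_width: 0.0163
grasp_force: 49.2
```

Emit:
{"method": "jog_arm", "body": {
  "slide": [
    [0, 0, -1]
  ],
  "twist": [
    [0, 0, 0]
  ],
  "hand": [1]
}}

```text
time_s: 6.27
tcp_pos: [0.5846, -0.0644, 0.2785]
tool_rot: [3.14, -0.001, 0.286]
force: [7.8, -4.8, -10.7]
grip_width: 0.0161
grasp_force: 49.2
```

Emit:
{"method": "jog_arm", "body": {
  "slide": [
    [0, 0, -1]
  ],
  "twist": [
    [0, 0, 0]
  ],
  "hand": [1]
}}

```text
time_s: 6.35
tcp_pos: [0.5846, -0.0644, 0.2798]
tool_rot: [3.14, -0.001, 0.286]
force: [5.4, -5.6, -8.2]
grip_width: 0.0163
grasp_force: 49.3
```

Emit:
{"method": "jog_arm", "body": {
  "slide": [
    [0, 0, -1]
  ],
  "twist": [
    [0, 0, 0]
  ],
  "hand": [1]
}}

```text
time_s: 6.43
tcp_pos: [0.5846, -0.0643, 0.2809]
tool_rot: [3.14, -0.001, 0.286]
force: [6.5, -4.8, -9.5]
grip_width: 0.0163
grasp_force: 49.3
```

Emit:
{"method": "jog_arm", "body": {
  "slide": [
    [0, 0, -1]
  ],
  "twist": [
    [0, 0, 0]
  ],
  "hand": [1]
}}

```text
time_s: 6.52
tcp_pos: [0.5846, -0.0643, 0.2818]
tool_rot: [3.14, -0.001, 0.286]
force: [6.9, -3.9, -8.3]
grip_width: 0.0161
grasp_force: 49.3
```

Emit:
{"method": "jog_arm", "body": {
  "slide": [
    [0, 0, -1]
  ],
  "twist": [
    [0, 0, 0]
  ],
  "hand": [1]
}}

```text
time_s: 6.6
tcp_pos: [0.5846, -0.0643, 0.2828]
tool_rot: [3.14, -0.001, 0.286]
force: [5.9, -4.2, -10.9]
grip_width: 0.0166
grasp_force: 49.3
```

Emit:
{"method": "jog_arm", "body": {
  "slide": [
    [0, 0, -1]
  ],
  "twist": [
    [0, 0, 0]
  ],
  "hand": [1]
}}

```text
time_s: 6.68
tcp_pos: [0.5845, -0.0643, 0.2837]
tool_rot: [3.14, -0.001, 0.286]
force: [6.3, -4.3, -10.6]
grip_width: 0.0163
grasp_force: 49.3
```

Emit:
{"method": "jog_arm", "body": {
  "slide": [
    [0, 0, -1],
    [0, 0, -2],
    [0, 0, -3],
    [0, 0, -4],
    [0, 0, -5],
    [0, 0, -6],
    [0, 0, -7],
    [0, 0, -8],
    [0, 0, -9]
  ],
  "twist": [
    [0, 0, 0],
    [0, 0, 0],
    [0, 0, 0],
    [0, 0, 0],
    [0, 0, 0],
    [0, 0, 0],
    [0, 0, 0],
    [0, 0, 0],
    [0, 0, 0]
  ],
  "hand": [1, 1, 1, 1, 1, 1, 1, 1, 1]
}}

```text
time_s: 7.43
tcp_pos: [0.5846, -0.0643, 0.2925]
tool_rot: [3.14, -0.001, 0.286]
force: [6.6, -4.3, -11.1]
grip_width: 0.0161
grasp_force: 49.3
```

Emit:
{"method": "jog_arm", "body": {
  "slide": [
    [0, 0, -1]
  ],
  "twist": [
    [0, 0, 0]
  ],
  "hand": [1]
}}

```text
time_s: 7.52
tcp_pos: [0.5845, -0.0644, 0.2935]
tool_rot: [3.14, -0.001, 0.286]
force: [8.2, -4.8, -11.3]
grip_width: 0.0163
grasp_force: 49.2
```

Emit:
{"method": "jog_arm", "body": {
  "slide": [
    [0, 0, -1]
  ],
  "twist": [
    [0, 0, 0]
  ],
  "hand": [1]
}}

```text
time_s: 7.6
tcp_pos: [0.5846, -0.0644, 0.2947]
tool_rot: [3.14, -0.001, 0.286]
force: [5.2, -4.4, -7.8]
grip_width: 0.0162
grasp_force: 49.3
```

Emit:
{"method": "jog_arm", "body": {
  "slide": [
    [0, 0, -1]
  ],
  "twist": [
    [0, 0, 0]
  ],
  "hand": [1]
}}

```text
time_s: 7.68
tcp_pos: [0.5845, -0.0644, 0.2958]
tool_rot: [3.14, -0.001, 0.286]
force: [6.9, -5.1, -10.0]
grip_width: 0.0163
grasp_force: 49.3
```

Emit:
{"method": "jog_arm", "body": {
  "slide": [
    [0, 0, -1]
  ],
  "twist": [
    [0, 0, 0]
  ],
  "hand": [1]
}}

```text
time_s: 7.77
tcp_pos: [0.5846, -0.0643, 0.2968]
tool_rot: [3.14, -0.001, 0.286]
force: [6.2, -4.8, -9.9]
grip_width: 0.0163
grasp_force: 49.3
```

Emit:
{"method": "jog_arm", "body": {
  "slide": [
    [0, 0, -1]
  ],
  "twist": [
    [0, 0, 0]
  ],
  "hand": [1]
}}

```text
time_s: 7.85
tcp_pos: [0.5846, -0.0643, 0.2978]
tool_rot: [3.14, -0.001, 0.286]
force: [7.3, -4.8, -9.8]
grip_width: 0.0163
grasp_force: 49.3
```

Emit:
{"method": "jog_arm", "body": {
  "slide": [
    [0, 0, -1],
    [0, 0, -2],
    [0, 0, -3],
    [0, 0, -4],
    [0, 0, -5],
    [0, 0, -6],
    [0, 0, -7],
    [0, 0, -8],
    [0, 0, -9],
    [0, 0, -10]
  ],
  "twist": [
    [0, 0, 0],
    [0, 0, 0],
    [0, 0, 0],
    [0, 0, 0],
    [0, 0, 0],
    [0, 0, 0],
    [0, 0, 0],
    [0, 0, 0],
    [0, 0, 0],
    [0, 0, 0]
  ],
  "hand": [1, 1, 1, 1, 1, 1, 1, 1, 1, 1]
}}

```text
time_s: 8.68
tcp_pos: [0.5846, -0.0643, 0.3074]
tool_rot: [3.14, -0.001, 0.286]
force: [6.8, -4.6, -11.6]
grip_width: 0.0162
grasp_force: 49.3
```

Emit:
{"method": "jog_arm", "body": {
  "slide": [
    [0, 0, -0.7]
  ],
  "twist": [
    [0, 0, 0]
  ],
  "hand": [1]
}}

```text
time_s: 8.77
tcp_pos: [0.5846, -0.0644, 0.3082]
tool_rot: [3.14, -0.001, 0.286]
force: [7.1, -4.7, -11.1]
grip_width: 0.0163
grasp_force: 49.3
```

Emit:
{"method": "jog_arm", "body": {
  "slide": [
    [0, 0, -0.7]
  ],
  "twist": [
    [0, 0, 0]
  ],
  "hand": [1]
}}

```text
time_s: 8.85
tcp_pos: [0.5846, -0.0643, 0.3089]
tool_rot: [3.14, -0.001, 0.286]
force: [5.0, -4.2, -7.3]
grip_width: 0.0164
grasp_force: 49.4
```

Emit:
{"method": "jog_arm", "body": {
  "slide": [
    [0, 0, -0.7]
  ],
  "twist": [
    [0, 0, 0]
  ],
  "hand": [1]
}}

```text
time_s: 8.93
tcp_pos: [0.5845, -0.0644, 0.3099]
tool_rot: [3.14, -0.001, 0.286]
force: [5.5, -4.7, -6.5]
grip_width: 0.0163
grasp_force: 49.4
```

Emit:
{"method": "jog_arm", "body": {
  "slide": [
    [0, 0, 1],
    [0, 0, 2],
    [0, 0, 2.5],
    [0, 0, 2.5],
    [0, 0, 2.5],
    [0, 0, 2.5],
    [0, 0, 2.5],
    [0, 0, 2.5],
    [0, 0, 2.5],
    [0, 0, -20],
    [0, 0, -50],
    [0, 0, -60],
    [0, 0, -60]
  ],
  "twist": [
    [0, 0, 0],
    [0, 0, 0],
    [0, 0, 0],
    [0, 0, 0],
    [0, 0, 0],
    [0, 0, 0],
    [0, 0, 0],
    [0, 0, 0],
    [0, 0, 0],
    [0, 0, 0],
    [0, 0, 0],
    [0, 0, 0],
    [0, 0, 0]
  ],
  "hand": [1, 1, 1, 1, 0, 0, 0, 0, 0, 0, 0, 0, 0]
}}

```text
time_s: 10.02
tcp_pos: [0.5846, -0.0636, 0.3737]
tool_rot: [3.14, -0.005, 0.287]
force: [-0.1, 0.4, 0.6]
grip_width: 0.0854
grasp_force: 0.0
```

```bash
python3 - <<'E'
from h import *
S=snapshot("side");T=snapshot("top")
for p,n in((S,"s"),(T,"t")):cv2.imwrite(f"pics/{n}1.png",p["frame"])
cv2.imwrite("pics/c1.png",np.hstack([cv2.resize(S["frame"][160:320,200:440],(400,267)),cv2.resize(T["frame"][150:310,180:420],(400,267))]))
E
```

```text
(no output)
```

View pics/c1.png

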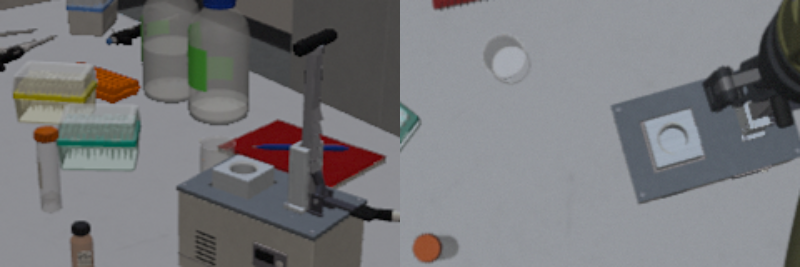

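Lift hangs at the top (bar at (316,42) and block above the deck in the side crop, socket at (672,137) in the top crop). Next, the tube.

Emit:
{"method": "jog_arm", "body": {
  "slide": [
    [-3, -38, 0],
    [-6, -76, 0],
    [-9, -110, -10],
    [-29, -384, 214],
    [-29, -384, 214],
    [-29, -384, 214],
    [-29, -384, 214],
    [-29, -384, 214],
    [-29, -384, 214],
    [-29, -384, 214],
    [-29, -384, 214],
    [-29, -384, 214],
    [-29, -384, 214],
    [-29, -384, 214],
    [-29, -384, 214],
    [-29, -384, 214]
  ],
  "twist": [
    [0, 0, 0],
    [0, 0, 0],
    [0, 0, 0],
    [0, 0, 0],
    [0, 0, 0],
    [0, 0, 0],
    [0, 0, 0],
    [0, 0, 0],
    [0, 0, 0],
    [0, 0, 0],
    [0, 0, 0],
    [0, 0, 0],
    [0, 0, 0],
    [0, 0, 0],
    [0, 0, 0],
    [0, 0, 0]
  ],
  "hand": [0, 0, 0, 0, 0, 0, 0, 0, 0, 0, 0, 0, 0, 0, 0, 0],
  "newtons": 20
}}

```text
time_s: 11.45
tcp_pos: [0.4858, 0.187, 0.1601]
tool_rot: [-3.106, 0.001, 0.347]
force: [-0.3, 0.1, -0.2]
grip_width: 0.0855
grasp_force: 0.0
```

```bash
python3 - <<'E'
from h import *
s=state();print(s["time_s"],s["tcp_pos"],s["tool_rot"])
S=snapshot("side");T=snapshot("top")
cv2.imwrite("pics/s2.png",S["frame"]);cv2.imwrite("pics/t2.png",T["frame"])
a=S["frame"][190:300,200:360];b=T["frame"][180:340,170:410]
cv2.imwrite("pics/c2.png",np.hstack([cv2.resize(a,(436,300),interpolation=2),cv2.resize(b,(360,240),interpolation=2)[:240]][:1]+[np.vstack([cv2.resize(b,(360,240),interpolation=2),np.zeros((60,360,3),np.uint8)])]))
x,e=tri([ray(S,(345.8,262)),ray(T,(343.2,232.2))]);print("mouth",np.round(x*1000,1),np.round(np.array(e)*1000,1))
print("mouth top z.135",atz(T,(343.2,232.2),.135))
R=[ (S,(200+316*.6,160+42*.6)) ]
for z in(.305,.309,.313):print(atz(*R[0],z))
E
```

```text
11.45 [0.48584419 0.18702767 0.16012469] [-3.10566098e+00  1.46817267e-03  3.46601533e-01]
mouth [563.2  23.7 129.5] [0.9 0.9]
mouth top z.135 [0.5619045  0.02444105 0.135     ]
[ 0.59196406 -0.06008937  0.305     ]
[ 0.58373228 -0.06885951  0.309     ]
[ 0.5755005  -0.07762965  0.313     ]
```

View pics/c2.png

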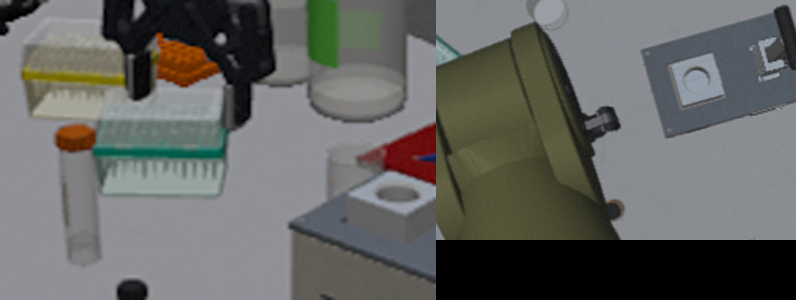

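```bash
python3 - <<'E'
from h import *
s=state();print(s["time_s"],s["tcp_pos"],s["tool_rot"],s["joints"],s["joint_vel"])
E
```

```text
11.55 [0.48612065 0.18708212 0.16058611] [-3.10572000e+00  8.64644144e-04  3.46535981e-01] [ 0.34555433  0.21807323 -0.37273475  0.98088822  0.03587178  3.14061037] [-0.00050816 -0.00753626  0.00884704  0.00843593 -0.00099874 -0.00081383]
```

Emit:
{"method": "jog_arm", "body": {
  "slide": [
    [0, 0, 0]
  ],
  "twist": [
    [0, 0, 0]
  ],
  "hand": [0]
}}

```text
time_s: 11.63
tcp_pos: [0.4864, 0.1872, 0.1611]
tool_rot: [-3.106, 0.0, 0.347]
force: [-0.2, -0.7, -0.2]
grip_width: 0.0853
grasp_force: 0.0
```

```bash
python3 - <<'E'
from h import *
s=state();print(s["time_s"],s["tcp_pos"],s["tool_rot"],s["joints"],s["joint_vel"])
E
```

```text
11.6333 [0.48639002 0.18715443 0.16106178] [-3.10571291e+00  1.73308659e-04  3.46521351e-01] [ 0.34550509  0.21763518 -0.37212884  0.9812421   0.03587955  3.14057574] [ 0.00019867 -0.00356567  0.00426562 -0.00032706 -0.00112409 -0.0005361 ]
```

```bash
cat >> h.py <<'E'
from scipy.spatial.transform import Rotation as Ro
def plan(pos,yaw):
    s=state();R=Ro.from_euler("xyz",s["tool_rot"]);D=Ro.from_euler("xyz",[np.pi,0,yaw])
    print(s["time_s"],"slide",np.round(R.inv().apply(np.array(pos)-s["tcp_pos"])*1000,1),"twist",np.round(np.degrees((R.inv()*D).as_rotvec()),1))
E
python3 -c "
from h import *
plan([.4478,.2969,.165],1.826)"
```

```text
11.6333 slide [   1.  -116.4    0.2] twist [ -1.7  -1.5 -84.8]
```

Emit:
{"method": "jog_arm", "body": {
  "slide": [
    [1, -116, 0],
    [1, -116, 0],
    [1, -116, 0],
    [1, -116, 0],
    [1, -116, 0],
    [1, -116, 0],
    [1, -116, 0],
    [1, -116, 0],
    [1, -116, 0],
    [1, -116, 0],
    [1, -116, 0],
    [1, -116, 0],
    [1, -116, 0],
    [1, -116, 0],
    [1, -116, 0],
    [1, -116, 0]
  ],
  "twist": [
    [-1.7, -1.5, -84.8],
    [-1.7, -1.5, -84.8],
    [-1.7, -1.5, -84.8],
    [-1.7, -1.5, -84.8],
    [-1.7, -1.5, -84.8],
    [-1.7, -1.5, -84.8],
    [-1.7, -1.5, -84.8],
    [-1.7, -1.5, -84.8],
    [-1.7, -1.5, -84.8],
    [-1.7, -1.5, -84.8],
    [-1.7, -1.5, -84.8],
    [-1.7, -1.5, -84.8],
    [-1.7, -1.5, -84.8],
    [-1.7, -1.5, -84.8],
    [-1.7, -1.5, -84.8],
    [-1.7, -1.5, -84.8]
  ],
  "hand": [0, 0, 0, 0, 0, 0, 0, 0, 0, 0, 0, 0, 0, 0, 0, 0],
  "newtons": 20
}}

```text
time_s: 12.97
tcp_pos: [0.4477, 0.2965, 0.165]
tool_rot: [-3.142, 0.0, 1.825]
force: [0.6, -0.6, -0.6]
grip_width: 0.0854
grasp_force: 0.0
```

```bash
python3 -c "
from h import *
plan([.4478,.2969,.075],1.826)
p=snapshot('side');cv2.imwrite('pics/c3.png',cv2.resize(p['frame'][180:320,160:340],(540,420),interpolation=2))"
```

```text
12.9667 slide [ 0.4  0.2 90. ] twist [-0.   0.  -0.1]
```

View pics/c3.png

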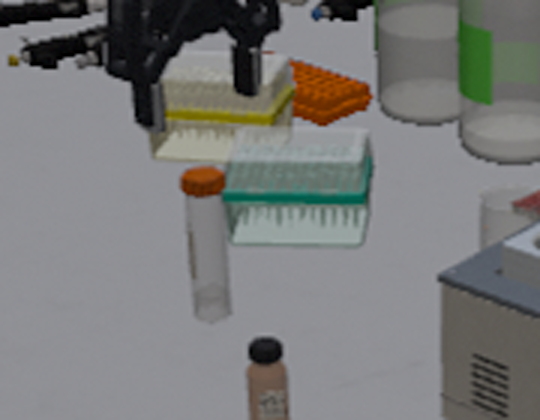

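Fingers straddle the tube cap (at (203,180) in the crop, tips at (150,128) and (250,95)). I descend and grip.

Emit:
{"method": "jog_arm", "body": {
  "slide": [
    [0, 0, 25],
    [0, 0, 50],
    [0, 0, 75],
    [0, 0, 90],
    [0, 0, 90],
    [0, 0, 90],
    [0, 0, 90],
    [0, 0, 90],
    [0, 0, 90],
    [0, 0, 90],
    [0, 0, 90]
  ],
  "twist": [
    [0, 0, 0],
    [0, 0, 0],
    [0, 0, 0],
    [0, 0, 0],
    [0, 0, 0],
    [0, 0, 0],
    [0, 0, 0],
    [0, 0, 0],
    [0, 0, 0],
    [0, 0, 0],
    [0, 0, 0]
  ],
  "hand": [0, 0, 0, 0, 0, 1, 1, 1, 1, 1, 1],
  "newtons": 20
}}

```text
time_s: 13.93
tcp_pos: [0.4483, 0.297, 0.0758]
tool_rot: [3.14, -0.001, 1.827]
force: [-1.0, 0.6, 4.1]
grip_width: 0.0275
grasp_force: 25.5
```

Emit:
{"method": "jog_arm", "body": {
  "slide": [
    [0, 0, -5],
    [0, 0, -40],
    [0, 0, -80],
    [0, 0, -120],
    [-30, 4, -145],
    [-65, 9, -165],
    [-100, 14, -170],
    [-135, 19, -170],
    [-170, 24, -170],
    [-205, 29, -170],
    [-240, 34, -170],
    [-270, 39, -170],
    [-293, 42, -170],
    [-293, 42, -170],
    [-293, 42, -170],
    [-293, 42, -170]
  ],
  "twist": [
    [0, 0, 0],
    [0, 0, 0],
    [0, 0, 0],
    [0, 0, 0],
    [0, 0, 0],
    [0, 0, 0],
    [0, 0, 0],
    [0, 0, 0],
    [0, 0, 0],
    [0, 0, 0],
    [0, 0, 0],
    [0, 0, 0],
    [0, 0, 0],
    [0, 0, 0],
    [0, 0, 0],
    [0, 0, 0]
  ],
  "hand": [1, 1, 1, 1, 1, 1, 1, 1, 1, 1, 1, 1, 1, 1, 1, 1]
}}

```text
time_s: 15.27
tcp_pos: [0.5619, 0.0241, 0.2447]
tool_rot: [-3.141, -0.0, 1.827]
force: [-0.6, 1.3, -1.3]
grip_width: 0.0274
grasp_force: 25.0
```

```bash
python3 - <<'E'
from h import *
plan([.5623,.0242,.205],1.826)
S=snapshot("side");T=snapshot("top");s=state();print(s["tcp_pos"],s["grip_width"],s["grasp_force"])
cv2.imwrite("pics/s4.png",S["frame"])
a=S["frame"][170:300,290:450].copy();cv2.imwrite("pics/c4.png",cv2.resize(a,(720,585),interpolation=2))
for t in("tube","lift"):
    for r in outline_of(S,t)[:1]:
        ys,xs=np.where(r["mask"]);print(t,r["confidence"],xs.min(),xs.max(),ys.min(),ys.max(),[(y,xs[ys==y].min(),xs[ys==y].max()) for y in range(ys.min(),ys.max()+1,6)])
t=np.array(s["tcp_pos"])
for h in(.1,.04,0.):print("expect tube axis at h",h,proj(S,t+[0,0,-.075+h-.0005]))
print("mouth",proj(S,[.5623,.0242,.133]))
E
```

```text
15.2667 slide [ 0.   0.4 39.7] twist [-0.1 -0.   0. ]
[0.56191241 0.02470298 0.24484079] 0.02775180464365357 25.033056512475014
tube 0.8 340 356 185 246 [(185, np.int64(350), np.int64(353)), (191, np.int64(348), np.int64(356)), (197, np.int64(347), np.int64(354)), (203, np.int64(348), np.int64(354)), (209, np.int64(348), np.int64(354)), (215, np.int64(347), np.int64(354)), (221, np.int64(340), np.int64(355)), (227, np.int64(340), np.int64(354)), (233, np.int64(340), np.int64(354)), (239, np.int64(340), np.int64(353)), (245, np.int64(342), np.int64(351))]
lift 0.72 328 402 177 277 [(177, np.int64(396), np.int64(399)), (183, np.int64(379), np.int64(401)), (189, np.int64(375), np.int64(394)), (195, np.int64(383), np.int64(393)), (201, np.int64(383), np.int64(393)), (207, np.int64(383), np.int64(393)), (213, np.int64(383), np.int64(392)), (219, np.int64(383), np.int64(392)), (225, np.int64(382), np.int64(392)), (231, np.int64(382), np.int64(393)), (237, np.int64(382), np.int64(393)), (243, np.int64(381), np.int64(393)), (249, np.int64(384), np.int64(392)), (255, np.int64(339), np.int64(391)), (261, np.int64(329), np.int64(390)), (267, np.int64(328), np.int64(363)), (273, np.int64(332), np.int64(388))]
expect tube axis at h 0.1 [345.98011478 194.64004115]
expect tube axis at h 0.04 [345.32077873 224.37434767]
expect tube axis at h 0.0 [344.89639128 243.5085577 ]
mouth [344.83541522 260.47676465]
```

View pics/c4.png

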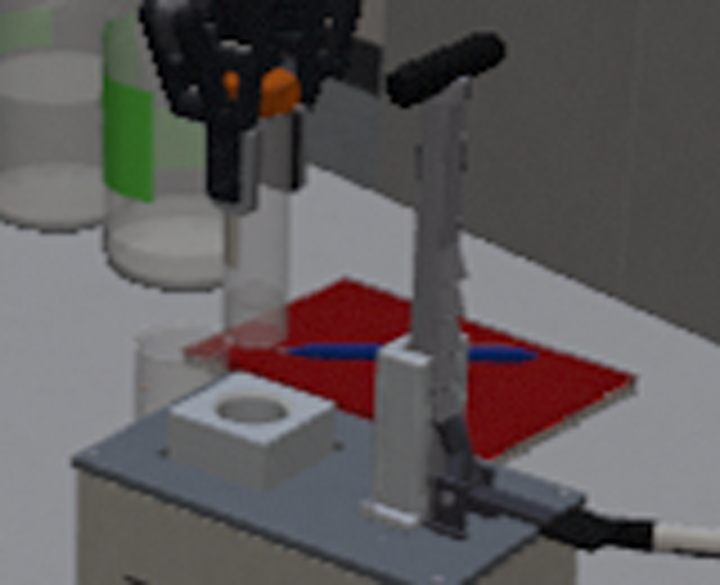

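Tube hangs upright above the block: barrel axis at column about 347, socket mouth at (346,261), at most 1–2 mm off and within the chamfer. I lower it by feel.

Emit:
{"method": "jog_arm", "body": {
  "slide": [
    [0.5, 0, 15],
    [0.5, 0, 28],
    [0.5, 0, 31],
    [0.5, 0, 33],
    [0.5, 0, 35],
    [0.5, 0, 37],
    [0.5, 0, 38]
  ],
  "twist": [
    [0, 0, 0],
    [0, 0, 0],
    [0, 0, 0],
    [0, 0, 0],
    [0, 0, 0],
    [0, 0, 0],
    [0, 0, 0]
  ],
  "hand": [1, 1, 1, 1, 1, 1, 1]
}}

```text
time_s: 16.05
tcp_pos: [0.5621, 0.024, 0.2076]
tool_rot: [-3.141, 0.001, 1.827]
force: [-2.5, -2.4, 0.7]
grip_width: 0.0276
grasp_force: 25.4
```

Emit:
{"method": "jog_arm", "body": {
  "slide": [
    [0, 0, 1.5],
    [0, 0, 3]
  ],
  "twist": [
    [0, 0, 0],
    [0, 0, 0]
  ],
  "hand": [1, 1]
}}

```text
time_s: 16.22
tcp_pos: [0.5621, 0.0239, 0.204]
tool_rot: [-3.141, 0.001, 1.827]
force: [-2.5, -1.6, 1.3]
grip_width: 0.0276
grasp_force: 25.5
```

Emit:
{"method": "jog_arm", "body": {
  "slide": [
    [0, 0, 1.5],
    [0, 0, 3]
  ],
  "twist": [
    [0, 0, 0],
    [0, 0, 0]
  ],
  "hand": [1, 1]
}}

```text
time_s: 16.38
tcp_pos: [0.5621, 0.0239, 0.2006]
tool_rot: [-3.141, 0.001, 1.827]
force: [-2.9, -2.2, 1.6]
grip_width: 0.0274
grasp_force: 25.5
```

Emit:
{"method": "jog_arm", "body": {
  "slide": [
    [0, 0, 1.5],
    [0, 0, 3]
  ],
  "twist": [
    [0, 0, 0],
    [0, 0, 0]
  ],
  "hand": [1, 1]
}}

```text
time_s: 16.55
tcp_pos: [0.5621, 0.0239, 0.1975]
tool_rot: [-3.141, 0.001, 1.827]
force: [-3.6, -2.8, 1.6]
grip_width: 0.0273
grasp_force: 25.6
```

Emit:
{"method": "jog_arm", "body": {
  "slide": [
    [-0.4, -0.9, 0],
    [-0.4, -0.9, 2],
    [-0.4, -0.9, 4]
  ],
  "twist": [
    [0, 0, 0],
    [0, 0, 0],
    [0, 0, 0]
  ],
  "hand": [1, 1, 1]
}}

```text
time_s: 16.8
tcp_pos: [0.5618, 0.0237, 0.1938]
tool_rot: [3.141, -0.0, 1.827]
force: [-1.2, -1.2, 0.8]
grip_width: 0.0276
grasp_force: 25.3
```

Emit:
{"method": "jog_arm", "body": {
  "slide": [
    [0, 0, 2],
    [0, 0, 4]
  ],
  "twist": [
    [0, 0, 0],
    [0, 0, 0]
  ],
  "hand": [1, 1]
}}

```text
time_s: 16.97
tcp_pos: [0.5617, 0.0237, 0.1896]
tool_rot: [3.142, -0.0, 1.827]
force: [-1.9, -1.7, -0.6]
grip_width: 0.0274
grasp_force: 25.2
```

Emit:
{"method": "jog_arm", "body": {
  "slide": [
    [0, 0, 2],
    [0, 0, 4]
  ],
  "twist": [
    [0, 0, 0],
    [0, 0, 0]
  ],
  "hand": [1, 1]
}}

```text
time_s: 17.13
tcp_pos: [0.5616, 0.0237, 0.1855]
tool_rot: [-3.141, -0.0, 1.827]
force: [-0.9, -0.1, -0.0]
grip_width: 0.0277
grasp_force: 25.2
```

Emit:
{"method": "jog_arm", "body": {
  "slide": [
    [0, 0, 3],
    [0, 0, 6],
    [0, 0, 9],
    [0, 0, 12]
  ],
  "twist": [
    [0, 0, 0],
    [0, 0, 0],
    [0, 0, 0],
    [0, 0, 0]
  ],
  "hand": [1, 1, 1, 1]
}}

```text
time_s: 17.47
tcp_pos: [0.5615, 0.0236, 0.1734]
tool_rot: [-3.141, 0.0, 1.827]
force: [-1.1, -1.3, -0.7]
grip_width: 0.0276
grasp_force: 25.2
```

Emit:
{"method": "jog_arm", "body": {
  "slide": [
    [0, 0, 1]
  ],
  "twist": [
    [0, 0, 0]
  ],
  "hand": [1]
}}

```text
time_s: 17.55
tcp_pos: [0.5613, 0.0237, 0.1721]
tool_rot: [-3.141, -0.0, 1.827]
force: [0.1, -0.2, -0.6]
grip_width: 0.0276
grasp_force: 25.1
```

Emit:
{"method": "jog_arm", "body": {
  "slide": [
    [0, 0, 1]
  ],
  "twist": [
    [0, 0, 0]
  ],
  "hand": [1]
}}

```text
time_s: 17.63
tcp_pos: [0.5614, 0.0236, 0.1715]
tool_rot: [-3.141, -0.0, 1.827]
force: [-1.2, -1.1, 0.4]
grip_width: 0.0275
grasp_force: 25.2
```

Emit:
{"method": "jog_arm", "body": {
  "slide": [
    [0, 0, 1]
  ],
  "twist": [
    [0, 0, 0]
  ],
  "hand": [1]
}}

```text
time_s: 17.72
tcp_pos: [0.5616, 0.0236, 0.1709]
tool_rot: [-3.141, 0.0, 1.827]
force: [-2.3, -0.5, 7.9]
grip_width: 0.0275
grasp_force: 26.1
```

Emit:
{"method": "jog_arm", "body": {
  "slide": [
    [0, 0, -1],
    [0, 0, -1],
    [0, 0, -1],
    [0, 0, -1],
    [0, 0, -1],
    [0, 0, -1],
    [0, 0, -1],
    [0, 0, -20],
    [0, 0, -50],
    [0, 0, -90],
    [0, 0, -90]
  ],
  "twist": [
    [0, 0, 0],
    [0, 0, 0],
    [0, 0, 0],
    [0, 0, 0],
    [0, 0, 0],
    [0, 0, 0],
    [0, 0, 0],
    [0, 0, 0],
    [0, 0, 0],
    [0, 0, 0],
    [0, 0, 0]
  ],
  "hand": [1, 0, 0, 0, 0, 0, 0, 0, 0, 0, 0]
}}

```text
time_s: 18.63
tcp_pos: [0.5649, 0.0237, 0.2681]
tool_rot: [3.132, 0.002, 1.827]
force: [1.9, -0.3, 0.9]
grip_width: 0.0852
grasp_force: 0.0
```

```bash
python3 - <<'E'
from h import *
plan([.6026,-.1372,.26],.255)
S=snapshot("side")
cv2.imwrite("pics/c5.png",cv2.resize(S["frame"][160:310,280:460],(720,600),interpolation=2))
E
```

```text
18.6333 slide [-165.2   -4.3    8.5] twist [ 0.5 -0.3 90.1]
```

View pics/c5.png

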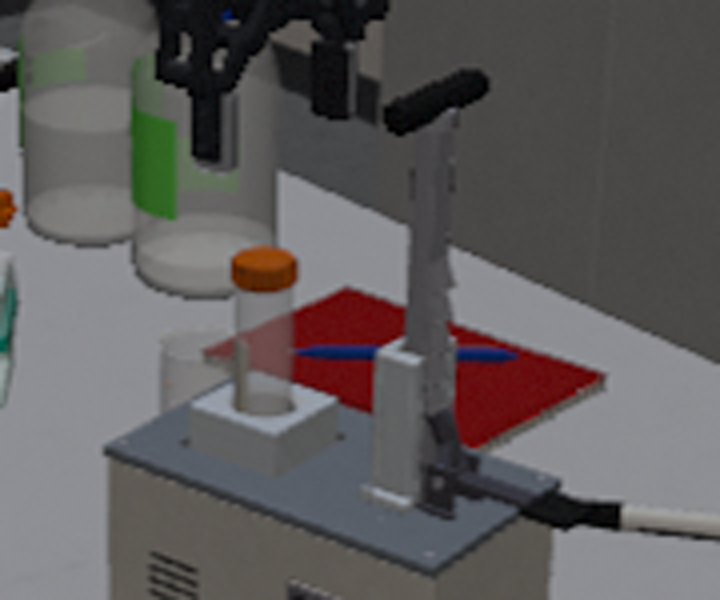

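Tube stands in the socket (cap at (264,255), barrel entering the block at (265,405)). Next I go over the T-bar to the pad, tilted 12° away from the rail.

Emit:
{"method": "jog_arm", "body": {
  "slide": [
    [0, 0, -40],
    [0, 0, -80],
    [-10, 0, -100],
    [-45, 0, -100],
    [-80, -1, -100],
    [-115, -1, -100],
    [-145, -2, -100],
    [-163, -2, -100],
    [-163, -2, -100],
    [-163, -2, -100],
    [-163, -2, -100]
  ],
  "twist": [
    [0, 0, 0],
    [0, 0, 0],
    [0, 0, 0],
    [0, 3, 0],
    [0, 6, 0],
    [0, 9, 0],
    [0, 12, 0],
    [0, 12, 0],
    [0, 12, 0],
    [0, 12, 0],
    [0, 12, 0]
  ],
  "hand": [0, 0.5, 1, 1, 1, 1, 1, 1, 1, 1, 1]
}}

```text
time_s: 19.6
tcp_pos: [0.6007, -0.1339, 0.3602]
tool_rot: [-3.141, -0.21, 1.827]
force: [-0.2, -0.4, 0.3]
grip_width: 0.0001
grasp_force: 0.0
```

```bash
python3 - <<'E'
from h import *
s=state();R=Ro.from_euler("xyz",s["tool_rot"]);print(s["tcp_pos"],R.as_matrix()[:,2],s["joints"])
D=Ro.from_euler("xyz",[np.pi,0,1.826])*Ro.from_rotvec([0,np.radians(12),0])
print(np.degrees((R.inv()*D).as_rotvec()))
for z in(.190,.158):print(z,np.round(R.inv().apply(np.array([.602,-.1345,z])-s["tcp_pos"])*1000,1))
print("down 1mm",R.inv().apply([0,0,-1]))
E
```

```text
[ 0.6007152  -0.13392042  0.36024464] [-0.05386974  0.20149888 -0.97800626] [-0.30982587  0.43339989  0.36458367  1.61674926  0.17639367  0.99459272]
[-0.07206816 -0.03870611  0.05054357]
0.19 [-36.4   1.3 166.3]
0.158 [-43.    1.3 197.6]
down 1mm [-0.20857289  0.00104655  0.97800626]
```

Emit:
{"method": "jog_arm", "body": {
  "slide": [
    [-7, 1, 33],
    [-14, 1, 66],
    [-21, 1, 99],
    [-29, 1, 132],
    [-36, 1, 166],
    [-38, 1, 176],
    [-40, 1, 186],
    [-41, 1, 190],
    [-41, 1, 190],
    [-41, 1, 190]
  ],
  "twist": [
    [0, 0, 0],
    [0, 0, 0],
    [0, 0, 0],
    [0, 0, 0],
    [0, 0, 0],
    [0, 0, 0],
    [0, 0, 0],
    [0, 0, 0],
    [0, 0, 0],
    [0, 0, 0]
  ],
  "hand": [1, 1, 1, 1, 1, 1, 1, 1, 1, 1]
}}

```text
time_s: 20.43
tcp_pos: [0.6031, -0.135, 0.1683]
tool_rot: [3.14, -0.208, 1.828]
force: [0.4, -1.3, 0.5]
grip_width: -0.0004
grasp_force: 0.0
```

```bash
python3 - <<'E'
from h import *
S=snapshot("side");s=state();print(s["tcp_pos"],s["force"])
cv2.imwrite("pics/c6.png",cv2.resize(S["frame"][160:310,300:480],(720,600),interpolation=2))
E
```

```text
[ 0.60318365 -0.13513515  0.16843838] [-0.66662506  0.54449035  0.05726156]
```

View pics/c6.png

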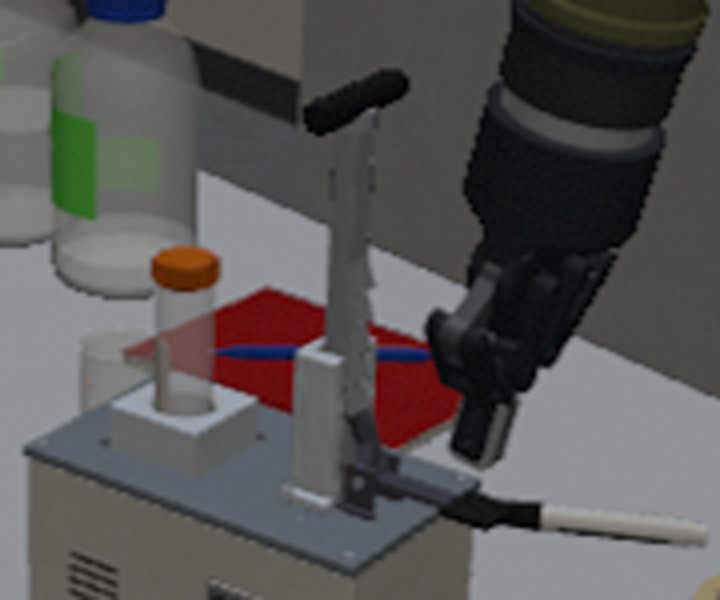

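```bash
python3 - <<'E'
from h import *
S=snapshot("side");s=state();R=Ro.from_euler("xyz",s["tool_rot"])
f=lambda X:np.round((proj(S,X)-[300,160])*4)
print("pad",f([.6027,-.1366,.134]))
for v in([0,0,14],[-11,0,14],[11,0,14]):
    X=s["tcp_pos"]+R.apply(np.array(v)/1000);print(v,np.round(X,4),f(X))
for r in outline_of(S,"pad")[:1]:
    ys,xs=np.where(r["mask"]);print(r["confidence"],[((x-300)*4,(ys[xs==x].min()-160)*4,(ys[xs==x].max()-160)*4) for x in range(xs.min(),xs.max()+1,4)])
E
```

```text
pad [472. 502.]
[0, 0, 14] [ 0.6025 -0.1325  0.1546] [468. 458.]
[-11, 0, 14] [ 0.6052 -0.1429  0.1524] [489. 470.]
[11, 0, 14] [ 0.5997 -0.1221  0.1569] [448. 447.]
0.84 [(352, np.int64(416), np.int64(432)), (368, np.int64(412), np.int64(464)), (384, np.int64(440), np.int64(488)), (400, np.int64(468), np.int64(496)), (416, np.int64(472), np.int64(504)), (432, np.int64(480), np.int64(508)), (448, np.int64(488), np.int64(516)), (464, np.int64(492), np.int64(520)), (480, np.int64(492), np.int64(524)), (496, np.int64(496), np.int64(520))]
```

Emit:
{"method": "jog_arm", "body": {
  "slide": [
    [-1, 0, 5],
    [-2.1, 0, 10],
    [-3.2, 0, 15]
  ],
  "twist": [
    [0, 0, 0],
    [0, 0, 0],
    [0, 0, 0]
  ],
  "hand": [1, 1, 1]
}}

```text
time_s: 20.83
tcp_pos: [0.602, -0.1351, 0.1508]
tool_rot: [-3.141, -0.209, 1.827]
force: [0.7, -0.3, -1.2]
grip_width: 0.0003
grasp_force: 0.0
```

Emit:
{"method": "jog_arm", "body": {
  "slide": [
    [-0.2, 0, 1],
    [-0.4, 0, 2]
  ],
  "twist": [
    [0, 0, 0],
    [0, 0, 0]
  ],
  "hand": [1, 1]
}}

```text
time_s: 21.0
tcp_pos: [0.6016, -0.1349, 0.1486]
tool_rot: [-3.14, -0.21, 1.827]
force: [-1.4, 0.4, 3.5]
grip_width: -0.0002
grasp_force: 1.6
```

Emit:
{"method": "jog_arm", "body": {
  "slide": [
    [-0.2, 0, 1],
    [-0.4, 0, 2]
  ],
  "twist": [
    [0, 0, 0],
    [0, 0, 0]
  ],
  "hand": [1, 1]
}}

```text
time_s: 21.17
tcp_pos: [0.6017, -0.1349, 0.1474]
tool_rot: [-3.141, -0.209, 1.827]
force: [-2.4, -0.4, 5.0]
grip_width: 0.0002
grasp_force: 2.4
```

Emit:
{"method": "jog_arm", "body": {
  "slide": [
    [-0.2, 0, 1],
    [-0.4, 0, 2]
  ],
  "twist": [
    [0, 0, 0],
    [0, 0, 0]
  ],
  "hand": [1, 1]
}}

```text
time_s: 21.33
tcp_pos: [0.6017, -0.1349, 0.1453]
tool_rot: [-3.141, -0.209, 1.827]
force: [-3.2, 0.1, 5.7]
grip_width: -0.0002
grasp_force: 2.5
```

Emit:
{"method": "jog_arm", "body": {
  "slide": [
    [-0.2, 0, 1],
    [-0.4, 0, 2]
  ],
  "twist": [
    [0, 0, 0],
    [0, 0, 0]
  ],
  "hand": [1, 1]
}}

```text
time_s: 21.5
tcp_pos: [0.6017, -0.1349, 0.1432]
tool_rot: [-3.141, -0.209, 1.827]
force: [-3.3, 0.8, 4.6]
grip_width: -0.0
grasp_force: 2.6
```

Emit:
{"method": "jog_arm", "body": {
  "slide": [
    [-0.2, 0, 1],
    [-0.4, 0, 2]
  ],
  "twist": [
    [0, 0, 0],
    [0, 0, 0]
  ],
  "hand": [1, 1]
}}

```text
time_s: 21.67
tcp_pos: [0.6017, -0.1348, 0.1412]
tool_rot: [-3.141, -0.21, 1.827]
force: [-3.8, 0.8, 5.4]
grip_width: -0.0003
grasp_force: 2.6
```

Emit:
{"method": "jog_arm", "body": {
  "slide": [
    [-0.2, 0, 0.8]
  ],
  "twist": [
    [0, 0, 0]
  ],
  "hand": [1]
}}

```text
time_s: 21.75
tcp_pos: [0.6017, -0.1347, 0.1402]
tool_rot: [-3.141, -0.21, 1.827]
force: [-1.4, 0.6, 2.1]
grip_width: -0.0
grasp_force: 1.2
```

Emit:
{"method": "jog_arm", "body": {
  "slide": [
    [-0.1, 0, 0.7],
    [-0.1, 0, 0.7],
    [-0.1, 0, 0.7]
  ],
  "twist": [
    [0, 0, 0],
    [0, 0, 0],
    [0, 0, 0]
  ],
  "hand": [1, 1, 1]
}}

```text
time_s: 22.0
tcp_pos: [0.6019, -0.1347, 0.1393]
tool_rot: [-3.141, -0.21, 1.827]
force: [-1.4, 0.6, 2.2]
grip_width: 0.0004
grasp_force: 1.3
```

```bash
cat > look.py <<'E'
from h import *
S=snapshot("side");p=state()
# fit lift z by bar centre from outline
for r in outline_of(S,"lift")[:2]:
    ys,xs=np.where(r["mask"]);print(p["time_s"],p["force"],"conf",r["confidence"],"top row",ys.min(),"n",len(ys))
for z in(.309,.28,.25,.232):print(z,proj(S,[.6147,-.0557,z+.006])[1])
E
python3 look.py
```

```text
22.05 [-1.12794231  0.34639855  3.16149993] conf 0.59 top row 183 n 1294
0.309 176.85263610056683
0.28 192.2354576698582
0.25 207.8031065451476
0.232 216.9797075156899
```

It is sinking, so I hold the pad.

Emit:
{"method": "jog_arm", "body": {
  "slide": [
    [0, 0, 0.3],
    [0, 0, 0.3],
    [0, 0, 0.3],
    [0, 0, 0.3],
    [0, 0, 0.3],
    [0, 0, 0.3],
    [0, 0, 0.3],
    [0, 0, 0.3],
    [0, 0, 0.3],
    [0, 0, 0.3],
    [0, 0, 0.3],
    [0, 0, 0.3],
    [0, 0, 0.3],
    [0, 0, 0.3],
    [0, 0, 0.3],
    [0, 0, 0.3],
    [0, 0, 0.3],
    [0, 0, 0.3],
    [0, 0, 0.3],
    [0, 0, 0.3]
  ],
  "twist": [
    [0, 0, 0],
    [0, 0, 0],
    [0, 0, 0],
    [0, 0, 0],
    [0, 0, 0],
    [0, 0, 0],
    [0, 0, 0],
    [0, 0, 0],
    [0, 0, 0],
    [0, 0, 0],
    [0, 0, 0],
    [0, 0, 0],
    [0, 0, 0],
    [0, 0, 0],
    [0, 0, 0],
    [0, 0, 0],
    [0, 0, 0],
    [0, 0, 0],
    [0, 0, 0],
    [0, 0, 0]
  ],
  "hand": [1, 1, 1, 1, 1, 1, 1, 1, 1, 1, 1, 1, 1, 1, 1, 1, 1, 1, 1, 1]
}}

```text
time_s: 23.77
tcp_pos: [0.6019, -0.1348, 0.1391]
tool_rot: [-3.141, -0.209, 1.827]
force: [-1.5, 0.1, 3.0]
grip_width: -0.0002
grasp_force: 1.3
```

Emit:
{"method": "jog_arm", "body": {
  "slide": [
    [0, 0, 0],
    [0, 0, 0],
    [0, 0, 0],
    [0, 0, 0],
    [0, 0, 0],
    [0, 0, 0],
    [0, 0, 0],
    [0, 0, 0],
    [0, 0, 0],
    [0, 0, 0],
    [0, 0, 0],
    [0, 0, 0],
    [0, 0, 0],
    [0, 0, 0],
    [0, 0, 0],
    [0, 0, 0],
    [0, 0, 0],
    [0, 0, 0],
    [0, 0, 0],
    [0, 0, 0]
  ],
  "twist": [
    [0, 0, 0],
    [0, 0, 0],
    [0, 0, 0],
    [0, 0, 0],
    [0, 0, 0],
    [0, 0, 0],
    [0, 0, 0],
    [0, 0, 0],
    [0, 0, 0],
    [0, 0, 0],
    [0, 0, 0],
    [0, 0, 0],
    [0, 0, 0],
    [0, 0, 0],
    [0, 0, 0],
    [0, 0, 0],
    [0, 0, 0],
    [0, 0, 0],
    [0, 0, 0],
    [0, 0, 0]
  ],
  "hand": [1, 1, 1, 1, 1, 1, 1, 1, 1, 1, 1, 1, 1, 1, 1, 1, 1, 1, 1, 1]
}}

```text
time_s: 25.43
tcp_pos: [0.6019, -0.1348, 0.1391]
tool_rot: [-3.141, -0.209, 1.827]
force: [-1.0, 0.8, 3.0]
grip_width: 0.0004
grasp_force: 1.3
```

```bash
cat >> look.py <<'E'
cv2.imwrite("pics/c7.png",cv2.resize(S["frame"][160:310,300:480],(720,600),interpolation=2))
E
python3 look.py
```

```text
25.4833 [-1.51485522  0.95791345  3.20759332] conf 0.87 top row 218 n 464
0.309 176.85263610056683
0.28 192.2354576698582
0.25 207.8031065451476
0.232 216.9797075156899
```

View pics/c7.png

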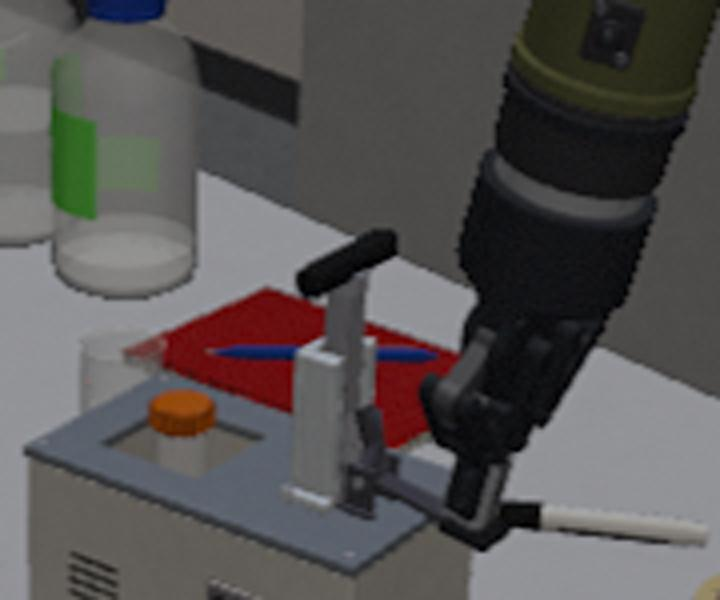

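The lift is home: the bar's top is at row 218, the same as at the start, and the tube stands in the well with its cap at (182,410). I retreat along the tool axis, check, and hand in.

Emit:
{"method": "jog_arm", "body": {
  "slide": [
    [0.5, 0, -4],
    [2, 0, -12],
    [5, 0, -35],
    [5, 0, -70],
    [5, 0, -100],
    [5, 0, -100],
    [5, 0, -100],
    [5, 0, -100],
    [5, 0, -100]
  ],
  "twist": [
    [0, 0, 0],
    [0, 0, 0],
    [0, 0, 0],
    [0, 0, 0],
    [0, 0, 0],
    [0, 0, 0],
    [0, 0, 0],
    [0, 0, 0],
    [0, 0, 0]
  ],
  "hand": [1, 1, 1, 1, 1, 1, 1, 1, 1]
}}

```text
time_s: 26.28
tcp_pos: [0.6053, -0.1499, 0.2368]
tool_rot: [-3.139, -0.21, 1.826]
force: [-0.0, 0.5, 0.5]
grip_width: 0.0001
grasp_force: 0.0
```

```bash
python3 look.py && python3 -c "
from plant import *
print(finish_job())"
```

```text
26.3333 [-0.69597127 -0.79365611 -0.77773824] conf 0.56 top row 217 n 516
0.309 176.85263610056683
0.28 192.2354576698582
0.25 207.8031065451476
0.232 216.9797075156899
the job is handed in; nothing more can be done
None
```

The tube is seated in the lift, the lift is all the way home, the arm is clear of everything, and I handed the job in at about 26 s; `finish_job()` returned no verdict.

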